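# Clamp a freshly bound book in the binding press

## Task

The book has just had its spine glued and must dry in the binding press: stand it on the press's bed between the two jaws with its spine still up, then crank the handle until the jaws grip it firmly, so tight that the crank has gone clearly stiff, but without forcing it and crushing the book. Keep the book upright all the time, leave the tape roll and the box of staples beside the press where they are, and let go of everything at the end.

Things in the scene. Friction and masses are not known exactly. Their poses are not given: they have to be found in the camera images.
- book_centre (a point): middle of the book (half-way up): a grey cloth-bound hardback, not measured but 30 to 36 mm thick, 160 mm along its spine and 130 mm high as it stands on its fore-edge with its rounded spine on top; 0.3 to 0.7 kg. x axis through its thickness, y axis along the spine, z up towards the spine.
- book: the same book, origin under its centre (65 mm below book_centre), same axes. Wall cabinets hang over the back of the counter from 0.45 m above it (further forward on the left, beyond the press), so carry the book low, its underside just over the jaws.
- vise: the binding press, a small grey cast vise bolted to the counter, base 148 mm (x) by 140 mm (y); origin in the middle of its underside, z up, x along its screw: the crank stands out to -x, the fixed jaw is at +x. The book stands on its flat bed, 16 mm above the counter. A nut bracket 90 mm wide stands at x = -44 to -70 mm, up to 113 mm high.
- jaw: the moving jaw, which slides to the press's +x as the crank is tightened; origin in the middle of its gripping face, at bed height; axes as the press. At the start the jaws stand 46 to 56 mm apart; they can close to 24 mm. Its wooden cheek sits on a stiff rubber backing that gives 1 to 2 mm.
- fixed_face (a point): middle of the fixed jaw's gripping face, 44 mm to +x from the press's origin and 86 mm above the counter, which is the height of the screw's axis; the axis runs through this point along the press's x. Both jaws are wood-faced, 134 mm wide, and their tops are 96 mm above the counter. Axes as the press.
- crank: the screw with its crank; origin on the screw's axis at the moving jaw's face, x along the screw to the fixed jaw. It turns clockwise as seen from the handle (right-handed about +x) to tighten, moves 10 mm to +x with the jaw per turn, starts at any angle, stays where it is left and does not run back. The crank sweeps a circle of 62 mm radius.
- crank_grip (a point): point on the axis of the crank's black handgrip, 48 mm out from the crank arm and 27 mm from its free end. The grip is a round bar 22 mm thick and 75 mm long, parallel to the screw, and spins freely on its pin. It circles the screw's axis at a radius of 50 mm, so it passes 36 mm above the counter at its lowest and 136 mm at its highest.
- jaw_face (a point): middle of the moving jaw's cheek, on the screw's axis. Felt at the grip, the crank turns freely with about 3 to 6 N; once the jaws have met the book the force climbs steeply: within an eighth to a quarter of a turn it is firm, at about 7 to 11 N; 14 N or more is forcing it. Feel the push while the crank moves or creeps forward: once it has stopped, the screw's friction hides it.
- masking_tape: roll of masking tape lying flat, 25 mm high, a bystander; origin under its middle.
- staple_box_1: small box of staples, 82 x 38 x 28 mm, a bystander; origin under its middle.

How it is judged (in metres and radians):
On the way, in this order (a step that is already met when the one before it is completed fails the run):
1. the book stands on the bed between the jaws, spine up (z of book in the frame of vise between 0.012 and 0.0195 m and x of book in the frame of vise between -0.016 and 0.044 m and y of book in the frame of vise between -0.04 and 0.04 m and angle between book's own z axis and vertical below 0.1 rad), for 0.2 s.
2. the jaws grip the book firmly (contact force between jaw and book above 50 N), for 0.3 s.
At the end, for the whole second after the job is handed in: The book stands on the bed of the press (underside within 3.5 mm of the bed), spine up (tilt under 0.1 rad) and square to the jaws (0.06 rad), its centre within 40 mm of the jaws' middle; the jaws press on it with more than 50 N; everything is at rest and let go (contact force between jaw and book above 50 N and z of book in the frame of vise between 0.012 and 0.0195 m and y of book in the frame of vise between -0.04 and 0.04 m and angle between book's own z axis and vertical below 0.1 rad and angle between the x axis of book and the x axis of vise, either way round below 0.06 rad and linear speed of book below 0.01 m/s and linear speed of jaw below 0.005 m/s); the robot touches nothing.
It fails at once if the book crushed: the jaw presses with more than 300 N (about 14 N at the grip) (contact force between jaw and book above 300 N).
It fails at once if the book tipped more than 0.5 rad from upright (angle between book's own z axis and vertical above 0.5 rad).
It fails at once if a bystander (tape roll, staple box) pushed more than 40 mm (distance of any of masking_tape, staple_box_1 from where it was at the start of the episode above 0.04 m).
It also fails if it takes over 70 s, if anything falls off the work surface, if the arm or the gripper's body presses on something with over 40 N, if the wrist force passes 120 N, or if a joint passes its speed limit or range.

## Robot

A 6-joint arm with a two-finger parallel gripper is mounted at the origin on a cart in front of the work surface, level with it; the furniture and walls round the work are solid. World frame = base frame: x ahead of the robot, y to its left, z up, the work surface at z = 0. Lengths are in m, angles in degrees, forces in N, time in s.
With the tool pointing down it reaches from about 0.25 to 0.725 m from the base axis. Payload 9.7 kg.
Tool frame: the origin (TCP) lies at the centre of the arm's flange, where the gripper is bolted on; the fingertips stand 173 mm ahead of it and the grasp point (between the pads) lies 155 mm ahead of it; z points along the fingers, y is the line along which they close (so a half turn about z gives the same grasp; the last joint's range is limited). The gripper opens to 85 mm and grips with 20 to 120 N. Pads are 22 mm wide; open, the fingers measure 114 mm over their backs; the gripper's body (76 mm by 85 mm) begins 54 mm behind the grasp point. The pads swing forward as they close: fully open they stand 13 mm farther back than shut.
Start: joints at [-64.286, 4.979, 10.078, 95.1, 0, 90], TCP at [0.239, -0.496, 0.405] pointing down, gripper open.
Joint ranges: [-179.16, 179.16], [-48.56, 103.87], [-65.8, 70.77], [-126.05, 130.52], [-82.76, 87.17], [-180, 180]. Speed limits (degrees/s): [127.2, 127.2, 147.25, 180, 180, 180].

## Interface

Orientations are given as [roll, pitch, yaw] about the fixed x, y, z axes, in that order (R = Rz(yaw) Ry(pitch) Rx(roll)).
In Python, from workcell import monitor, camera, get_calibration, bot gives the robot as it stands.
- The arm moves only by the tool carry_out, never from a script. Its argument "targets" is text: rows parted by semicolons, each of 7 numbers parted by spaces: the shift along the tool's x, y, z in units of 0.04 m (1.0 is 0.04 m), then the turn, a rotation vector about the tool's x, y, z in units of 0.1 rad (1.0 is 0.1 rad), then the opening, from -1 (shut) to 1 (fully open), so that 0 is half open. A call has exactly 8 rows; each row shifts and turns the commanded pose from where the row before left it, along the tool's axes as they then stand; what a row does not reach is not made up. A row lasts 1/12 s, in which the tool goes at most 41.7 mm and 7.16 degrees, less where a joint would pass 70% of its speed; a pose out of reach is approached as far as the arm can. A call with a number of a shift or a turn outside -1 to 1 is refused whole. A call with a gripper value outside its range is refused whole. The fingers move at their own pace and stop on an object; "newtons" is the grip in N (left out, the last holds). Time passes only in rows, so rows that do not move let the fingers close, or fill a call up. It gives the time, the measured TCP pose, the force, the opening and the grip force at its end, in the units of the state.
- monitor.get_obs(): the state, without advancing time (a new reading comes with each control period).
- camera(name): name is "side" or "top" or "wrist"; returns the picture (480x640x3 uint8, red, green, blue); there is no depth.
- get_calibration(name): a dict with "fx", "fy", "cx", "cy" (pixels), "D" ([k1, k2, p1, p2, k3] as OpenCV has them; the pictures are not rectified), "view" (4x4, takes a point from world to camera coordinates). Camera axes: x right, y down, z forward; pixel columns grow to the right and rows downward; lengths in m; the calibration is good to about 2 mm. A picture is of the moment at which its call begins: read the wrist's pose just before it. get_calibration takes no time and is no camera call; for the wrist camera it gives the pose at the moment of the call.
- bot.job_done(): hands the job in; it is judged then, once.
The state is a dict: "time": time; "q": joint angles; "qd": joint speeds; "joint_efforts": joint torques, N m; "ee_pos": TCP position; "tcp_rot": TCP orientation; "wrist_force": force on the tool from outside, world axes, zero at the start; "torque": the same for the moment, N m; "opening": finger opening in m; "grasp_force": force on a finger pad.
Only numpy, scipy, OpenCV 4.12 (cv2) and the standard library are available. Lean on these libraries where they do the work, as an engineer would, in place of code of your own. Each camera call takes 0.05 s, during which the arm holds its last target. There are 200 camera calls.

## Working session

There is one attempt and no reset: what is moved stays moved. The work goes in short steps, Python scripts to look and compute and a tool call to move; the robot and the scene stay as the last step left them, time stands still between calls to the robot, and variables do not carry over. Pictures are saved under pics/ and viewed, at most 10 in all, crops included, and the job is handed in when it is done.

Besides the shell and the picture viewer there is one more tool, called after ">>>" as name(argument=value, ...) on one line, values as JSON. carry_out: Moves the arm, as the interface text tells. Shifts and turns lie within -1 to 1; 1 stands for 0.04 m of shift or 0.1 rad of turn. Its arguments: {"type":"object","properties":{"targets":{"type":"string"},"newtons":{"type":"number"}},"required":["targets"]}

```bash
mkdir -p pics; ls; python3 - <<'E'
from workcell import monitor, camera, get_calibration, bot
import cv2
o=monitor.get_obs(); print({k:o[k] for k in('time','ee_pos','tcp_rot','opening','wrist_force')})
for n in('side','top','wrist'):
    c=get_calibration(n); print(n,c)
    cv2.imwrite(f'pics/{n}0.png',camera(n)[:,:,::-1])
E
```

```text
pics
{'time': 0.0, 'ee_pos': array([ 0.23864872, -0.49551631,  0.40397467]), 'tcp_rot': array([-1.79922382e+02, -1.26900322e-04,  2.57156061e+01]), 'opening': 0.08508821836970559, 'wrist_force': array([-0.49441237, -0.54765929,  0.41319916])}
side {'fx': 566.5324722874648, 'fy': 566.5324722874648, 'cx': 315.9800241780388, 'cy': 250.01489778623906, 'D': array([-0.02740508,  0.        ,  0.        ,  0.        ,  0.        ]), 'view': array([[ 0.96600967, -0.25827903, -0.01082892, -0.54392044],
       [-0.15373374, -0.54030496, -0.82730677,  0.08979317],
       [ 0.20782507,  0.8008511 , -0.56164602,  1.42100372],
       [ 0.        ,  0.        ,  0.        ,  1.        ]])}
top {'fx': 438.89165997748245, 'fy': 438.89165997748245, 'cx': 318.37811454778813, 'cy': 245.708893393195, 'D': array([-0.02834058,  0.        ,  0.        ,  0.        ,  0.        ]), 'view': array([[ 0.01110157, -0.99989699, -0.00909783, -0.1104289 ],
       [-0.99943867, -0.01080796, -0.0317101 ,  0.50354894],
       [ 0.03160851,  0.00944475, -0.9994557 ,  0.94725237],
       [ 0.        ,  0.        ,  0.        ,  1.        ]])}
wrist {'fx': 425.87627993449104, 'fy': 425.87627993449104, 'cx': 316.76970150395806, 'cy': 234.36959523755158, 'D': array([-0.08915699,  0.        ,  0.        ,  0.        ,  0.        ]), 'view': array([[ 0.43367918, -0.90106634, -0.00134728, -0.54914086],
       [-0.86593188, -0.41718165,  0.27590116, -0.03563821],
       [-0.24916731, -0.11848593, -0.96118507,  0.37792954],
       [ 0.        ,  0.        ,  0.        ,  1.        ]])}
```

View pics/top0.png

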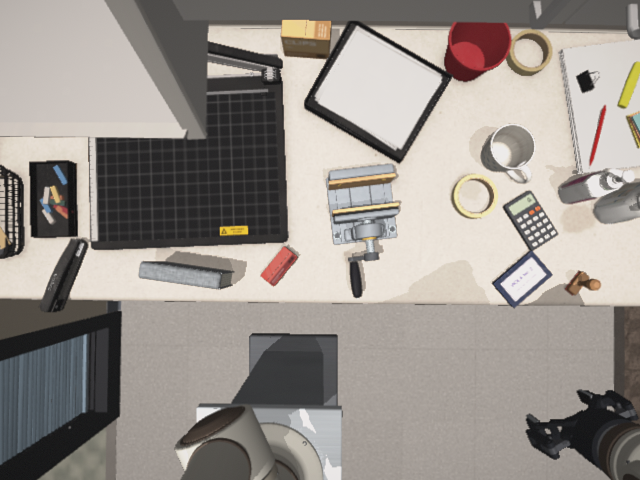

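View pics/side0.png

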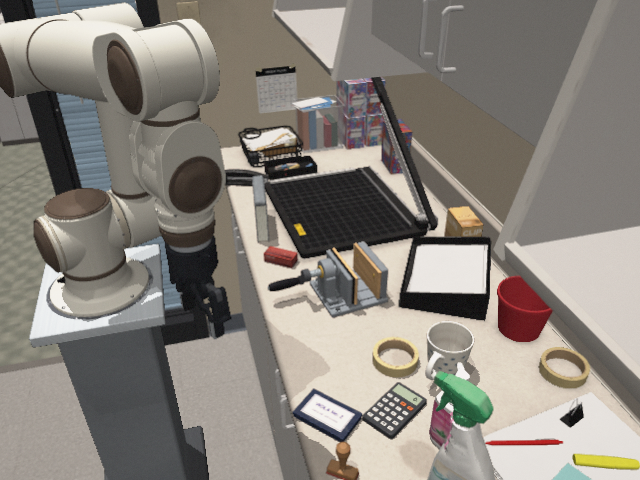

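The top view shows the book at about (185,273), lying along world y. The press is at (363,205) with its crank toward the robot and the handgrip at (356,278). The staple box is at (280,265) and the tape roll at (475,196). I'll zoom in on the book and the press.

```bash
cat > h.py <<'E'
import numpy as np, cv2
from workcell import monitor, camera, get_calibration, bot
def ray(c,uv):
    K=np.array([[c['fx'],0,c['cx']],[0,c['fy'],c['cy']],[0,0,1]])
    p=cv2.undistortPoints(np.array(uv,float).reshape(-1,1,2),K,c['D']).reshape(-1,2)
    R=c['view'][:3,:3];t=c['view'][:3,3]
    return -R.T@t,(np.c_[p,np.ones(len(p))])@R
def onz(c,uv,z):
    C,d=ray(c,uv); return C+d*((z-C[2])/d[:,2])[:,None]
def proj(c,P):
    K=np.array([[c['fx'],0,c['cx']],[0,c['fy'],c['cy']],[0,0,1]])
    return cv2.projectPoints(np.array(P,float).reshape(-1,1,3),cv2.Rodrigues(c['view'][:3,:3])[0],c['view'][:3,3],K,c['D'])[0].reshape(-1,2)
E
python3 - <<'E'
from h import *
im=cv2.imread('pics/top0.png')
a=cv2.resize(im[245:305,130:310],None,fx=4.4,fy=4.4,interpolation=cv2.INTER_CUBIC)
b=cv2.resize(im[160:300,310:410],None,fx=4,fy=4,interpolation=cv2.INTER_CUBIC)[:560]
s=cv2.imread('pics/side0.png')
d=cv2.resize(s[170:330,235:405],None,fx=2.2,fy=2.2,interpolation=cv2.INTER_CUBIC)
out=np.zeros((600,800,3),np.uint8)
b2=cv2.resize(b,None,fx=.58,fy=.58)
cv2.imwrite('pics/book.png',a)
b=cv2.resize(im[160:300,310:410],None,fx=4.2,fy=4.2,interpolation=cv2.INTER_CUBIC)
out[:588,:420]=b; out[:352,420:794]=d
cv2.imwrite('pics/vise.png',out)
c=get_calibration('top'); C,_=ray(c,[[0,0]]); print(C, ray(get_calibration('side'),[[0,0]])[0])
E
```

```text
[ 0.47455098 -0.11392175  0.96169971] [ 0.24391645 -1.22997995  0.8664975 ]
```

View pics/book.png

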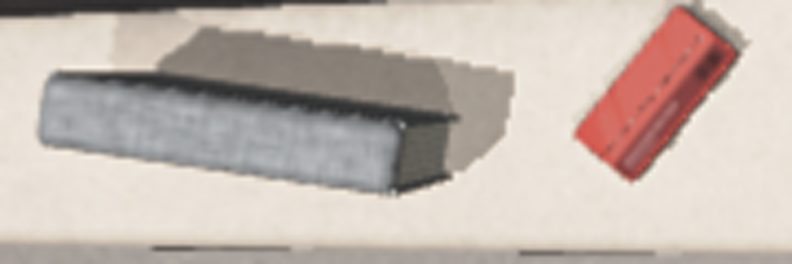

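View pics/vise.png

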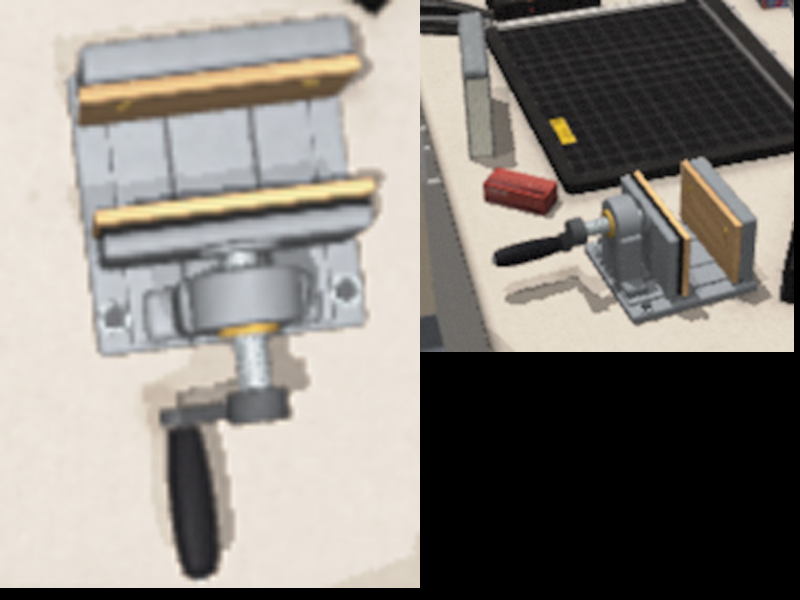

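```bash
python3 - <<'E'
from h import *
np.set_printoptions(precision=4,suppress=True)
c=get_calibration('top'); s=get_calibration('side')
B=np.array([[50,75],[405,122],[395,192],[42,142]])/4.4+[130,245]
for z in(.12,.13):
    P=onz(c,B,z)[:,:2]; print('book',z,P.mean(0), [np.linalg.norm(P[i]-P[(i+1)%4]) for i in range(4)], [np.degrees(np.arctan2(*(P[i]-P[j])[::-1])) for i,j in((0,1),(3,2))])
V=lambda p:np.array(p)/4.2+[310,160]
f=onz(c,V([[80,100],[360,72]]),.096)[:,:2]; m=onz(c,V([[97,212],[376,179]]),.096)[:,:2]
for n,q in(('fixed',f),('mov',m)):
    d=q[0]-q[1]; print(n,q.mean(0),np.linalg.norm(d),np.degrees(np.arctan2(-d[0],d[1])))
u=np.array([np.cos(np.radians(-6)),np.sin(np.radians(-6))]);print('gap',(f.mean(0)-m.mean(0))@u)
# base corners z~0.01
print('base',onz(c,V([[103,353],[366,323]]),.012))
print('hub',onz(c,V([[260,405]]),.086), 'thread', onz(c,V([[253,375]]),.093))
# grip ends two views
for n,pt,ps in(('tip',(200,577),(497,258)),('inner',(186,430),(563,238))):
    C1,d1=ray(c,V([pt])); 
    C2,d2=ray(s,(np.array([ps])-[420,0])/2.2+[235,170])
    A=np.c_[d1[0],-d2[0]]; t=np.linalg.lstsq(A,C2-C1,rcond=None)[0]
    print(n,C1+t[0]*d1[0],C2+t[1]*d2[0])
print('staple',onz(c,np.array([[660,90]])/4.4+[130,245],.028),'tape',onz(c,[[475,196]],.025))
E
```

```text
book 0.12 [0.4416 0.1589] [np.float64(0.15831743510024718), np.float64(0.03080346016334066), np.float64(0.1574893075894948), np.float64(0.029566661129795203)] [np.float64(83.23109232789382), np.float64(82.7792503757277)]
book 0.13 [0.4419 0.1556] [np.float64(0.15643650971638992), np.float64(0.030437492826292923), np.float64(0.15561822095811007), np.float64(0.029215387857841824)] [np.float64(83.23109232789382), np.float64(82.77925037572773)]
fixed [ 0.6323 -0.1916] 0.13288616419409927 6.337878860010139
mov [ 0.5805 -0.1997] 0.13237787007141474 7.374773767448054
gap 0.0506902990891811
base [[ 0.5086 -0.1399  0.012 ]
 [ 0.5255 -0.2752  0.012 ]]
hub [[ 0.482  -0.2126  0.086 ]] thread [[ 0.4961 -0.2084  0.093 ]]
tip [ 0.3974 -0.1876  0.0519] [ 0.4019 -0.1885  0.0516]
inner [ 0.4696 -0.1796  0.0575] [ 0.4761 -0.181   0.0576]
staple [[ 0.4612 -0.0239  0.028 ]] tape [[ 0.6145 -0.4398  0.025 ]]
```

```bash
cat >> h.py <<'E'
from scipy.spatial.transform import Rotation as Ro
def plan(tgt,yaw,n,start=None,op=None):
    """rows (tool units) from the measured pose to tgt, tool down at yaw"""
    o=monitor.get_obs(); p,r=(o['ee_pos'],Ro.from_euler('xyz',o['tcp_rot'],degrees=True)) if start is None else start
    rt=Ro.from_euler('xyz',[180,0,yaw],degrees=True); w=(r.inv()*rt).as_rotvec()/n; d=(np.array(tgt)-p)/n
    for i in range(n):
        print(np.round(r.inv().apply(d)/.04,2),np.round(w/.1,2)); r=r*Ro.from_rotvec(w)
def st():
    o=monitor.get_obs(); print(round(o['time'],2),np.round(o['ee_pos'],4),np.round(o['tcp_rot'],2),'F',np.round(o['wrist_force'],2),round(o['opening'],4),np.round(o['grasp_force'],1))
E
python3 - <<'E'
from h import *
plan([.4418,.157,.40],83,19)
E
```

```text
[ 0.61 -0.66  0.01] [-0.   -0.   -0.53]
[ 0.65 -0.62  0.01] [-0.   -0.   -0.53]
[ 0.68 -0.59  0.01] [-0.   -0.   -0.53]
[ 0.71 -0.55  0.01] [-0.   -0.   -0.53]
[ 0.74 -0.51  0.01] [-0.   -0.   -0.53]
[ 0.76 -0.48  0.01] [-0.   -0.   -0.53]
[ 0.79 -0.43  0.01] [-0.   -0.   -0.53]
[ 0.81 -0.39  0.01] [-0.   -0.   -0.53]
[ 0.83 -0.35  0.01] [-0.   -0.   -0.53]
[ 0.85 -0.31  0.01] [-0.   -0.   -0.53]
[ 0.86 -0.26  0.01] [-0.   -0.   -0.53]
[ 0.87 -0.21  0.01] [-0.   -0.   -0.53]
[ 0.88 -0.17  0.01] [-0.   -0.   -0.53]
[ 0.89 -0.12  0.01] [-0.   -0.   -0.53]
[ 0.9  -0.07  0.01] [-0.   -0.   -0.53]
[ 0.9  -0.03  0.01] [-0.   -0.   -0.53]
[0.9  0.02 0.01] [-0.   -0.   -0.53]
[0.9  0.07 0.01] [-0.   -0.   -0.53]
[0.89 0.11 0.01] [-0.   -0.   -0.53]
```

>>> carry_out(targets="0.61 -0.66 0 0 0 -0.53 1;0.65 -0.62 0 0 0 -0.53 1;0.68 -0.59 0 0 0 -0.53 1;0.71 -0.55 0 0 0 -0.53 1;0.74 -0.51 0 0 0 -0.53 1;0.76 -0.48 0 0 0 -0.53 1;0.79 -0.43 0 0 0 -0.53 1;0.81 -0.39 0 0 0 -0.53 1", newtons=60)

```text
time: 0.82
ee_pos: [0.3242, -0.2193, 0.4046]
tcp_rot: [180.0, -0.0, 50.1]
wrist_force: [0.6, -0.3, -0.2]
opening: 0.0854
grasp_force: 0.0
```

>>> carry_out(targets="0.83 -0.35 0 0 0 -0.53 1;0.85 -0.31 0 0 0 -0.53 1;0.86 -0.26 0 0 0 -0.53 1;0.87 -0.21 0 0 0 -0.53 1;0.88 -0.17 0 0 0 -0.53 1;0.89 -0.12 0 0 0 -0.53 1;0.9 -0.07 0 0 0 -0.53 1;0.9 -0.03 0 0 0 -0.53 1")

```text
time: 1.48
ee_pos: [0.4088, 0.0562, 0.4047]
tcp_rot: [180.0, -0.0, 74.5]
wrist_force: [0.6, -0.5, 0.3]
opening: 0.0853
grasp_force: 0.0
```

>>> carry_out(targets="0.9 0.02 0 0 0 -0.53 1;0.9 0.07 0 0 0 -0.53 1;0.2 0.03 0.2 0 0 -0.37 1;0 0 0.5 0 0 0 1;0 0 0.3 0 0 0 1;0 0 0 0 0 0 1;0 0 0 0 0 0 1;0 0 0 0 0 0 1")

```text
time: 2.15
ee_pos: [0.4325, 0.1306, 0.3654]
tcp_rot: [180.0, -0.0, 82.5]
wrist_force: [-0.5, -0.7, 0.6]
opening: 0.0849
grasp_force: 0.0
```

```bash
python3 - <<'E'
from h import *
import json
st()
c=get_calibration('wrist'); im=camera('wrist')[:,:,::-1].copy(); cv2.imwrite('pics/w1.png',im)
np.savez('pics/w1c.npz',**c)
u=np.array([np.cos(np.radians(-7)),np.sin(np.radians(-7)),0]);v=np.array([-u[1],u[0],0]); o=np.array([.4418,.157,.13])
print(np.round(proj(c,[o+a*.016*u+b*.08*v for a,b in((-1,-1),(-1,1),(1,1),(1,-1))]),0))
E
```

```text
2.15 [0.4325 0.1306 0.3654] [ 1.7996e+02 -2.0000e-02  8.2470e+01] F [-0.48 -0.71  0.62] 0.0849 0.0
[[300. 349.]
 [292.  29.]
 [364.  28.]
 [359. 348.]]
```

View pics/w1.png

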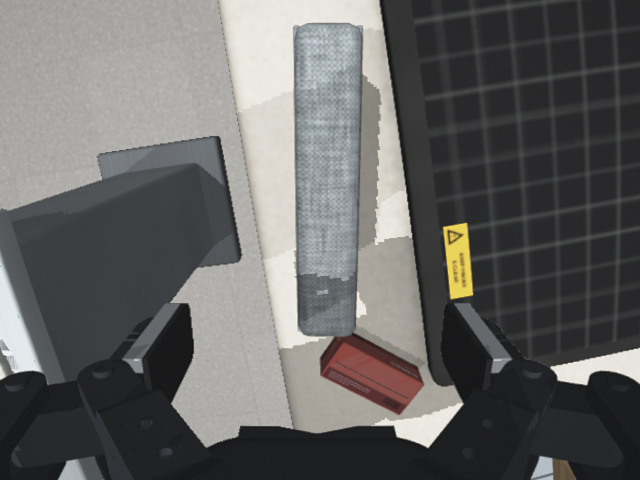

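The wrist view shows the book's spine corners at about (295,24), (362,24), (355,334) and (300,334), close to the prediction. The staple box is clear of the grasp.

```bash
python3 - <<'E'
from h import *
np.set_printoptions(precision=4,suppress=True)
c=dict(np.load('pics/w1c.npz'))
for z in(.122,.13):
    P=onz(c,[[299,334],[295,24],[362,24],[356,334]],z)[:,:2]; e=(P[1]+P[2]-P[0]-P[3])/2
    print(P.mean(0),np.linalg.norm(e),np.degrees(np.arctan2(e[1],e[0]))-90,np.linalg.norm(P[0]-P[3]),np.linalg.norm(P[1]-P[2]))
plan([.4418,.155,.37],83,1)
E
```

```text
[0.4421 0.1608] 0.15905816584211344 -7.344148631688768 0.031795115518646735 0.031004786591433492
[0.4421 0.1623] 0.15305003072388482 -7.344148631688768 0.030594112419407255 0.029833636740893392
[ 0.64  0.15 -0.11] [ 0.01 -0.01 -0.09]
```

>>> carry_out(targets="0.38 0.07 0 0 0 -0.05 1;0.38 0.07 0 0 0 0 1;0 0 0.6 0 0 0 1;0 0 0.8 0 0 0 1;0 0 0.7 0 0 0 1;0 0 0.4 0 0 0 1;0 0 0.1 0 0 0 1;0 0 0 0 0 0 1")

```text
time: 2.87
ee_pos: [0.4418, 0.16, 0.2606]
tcp_rot: [-180.0, 0.0, 82.8]
wrist_force: [1.0, -0.7, 0.0]
opening: 0.0859
grasp_force: 0.0
```

>>> carry_out(targets="0 0 0 0 0 0 0.3;0 0 0 0 0 0 0;0 0 0 0 0 0 -0.2;0 0 0 0 0 0 -0.4;0 0 0 0 0 0 -0.6;0 0 0 0 0 0 -0.8;0 0 0 0 0 0 -1;0 0 0 0 0 0 -1")

```text
time: 3.53
ee_pos: [0.4421, 0.1604, 0.2618]
tcp_rot: [179.9, -0.0, 82.8]
wrist_force: [-0.5, 0.1, 5.3]
opening: 0.0322
grasp_force: 61.4
```

>>> carry_out(targets="0 0 -0.2 0 0 0 -1;0 0 -0.4 0 0 0 -1;0 0 -0.6 0 0 0 -1;0 0 -0.7 0 0 0 -1;0 0 -0.6 0 0 0 -1;0 0 -0.4 0 0 0 -1;0 0 -0.3 0 0 0 -1;0 0 0 0 0 0 -1")

```text
time: 4.2
ee_pos: [0.442, 0.1603, 0.3911]
tcp_rot: [179.9, -0.1, 82.8]
wrist_force: [-0.3, -0.1, -6.2]
opening: 0.0323
grasp_force: 61.2
```

```bash
python3 - <<'E'
from h import *
st()
plan([.595,-.197,.388],97,16)
E
```

```text
4.2 [0.442  0.1603 0.3911] [ 1.7986e+02 -7.0000e-02  8.2780e+01] F [-0.26 -0.13 -6.21] 0.0323 61.2
[-0.52  0.31  0.  ] [ 0.   -0.   -0.16]
[-0.53  0.3   0.  ] [ 0.   -0.   -0.16]
[-0.53  0.29  0.  ] [ 0.   -0.   -0.16]
[-0.54  0.28  0.  ] [ 0.   -0.   -0.16]
[-0.54  0.27  0.  ] [ 0.   -0.   -0.16]
[-0.55  0.27  0.  ] [ 0.   -0.   -0.16]
[-0.55  0.26  0.  ] [ 0.   -0.   -0.16]
[-0.55  0.25  0.  ] [ 0.   -0.   -0.16]
[-0.56  0.24  0.  ] [ 0.   -0.   -0.16]
[-0.56  0.23  0.  ] [ 0.   -0.   -0.16]
[-0.57  0.22  0.  ] [ 0.   -0.   -0.16]
[-0.57  0.21  0.  ] [ 0.   -0.   -0.16]
[-0.57  0.21  0.  ] [ 0.   -0.   -0.16]
[-0.57  0.2   0.  ] [ 0.   -0.   -0.16]
[-0.58  0.19  0.  ] [ 0.   -0.   -0.16]
[-0.58  0.18  0.  ] [ 0.   -0.   -0.16]
```

>>> carry_out(targets="-0.3 0.18 0 0 0 -0.1 -1;-0.53 0.3 0 0 0 -0.16 -1;-0.53 0.29 0 0 0 -0.16 -1;-0.54 0.28 0 0 0 -0.16 -1;-0.54 0.27 0 0 0 -0.16 -1;-0.55 0.27 0 0 0 -0.16 -1;-0.55 0.26 0 0 0 -0.16 -1;-0.55 0.25 0 0 0 -0.16 -1")

```text
time: 4.87
ee_pos: [0.5141, -0.0102, 0.3873]
tcp_rot: [-179.9, -0.0, 89.8]
wrist_force: [0.9, 0.8, -6.0]
opening: 0.0323
grasp_force: 61.0
```

>>> carry_out(targets="-0.56 0.24 0 0 0 -0.16 -1;-0.56 0.23 0 0 0 -0.16 -1;-0.57 0.22 0 0 0 -0.16 -1;-0.57 0.21 0 0 0 -0.16 -1;-0.57 0.21 0 0 0 -0.16 -1;-0.57 0.2 0 0 0 -0.16 -1;-0.5 0.2 0 0 0 -0.16 -1;-0.3 0.15 0 0 0 -0.16 -1")

```text
time: 5.53
ee_pos: [0.5887, -0.1756, 0.3867]
tcp_rot: [-179.9, -0.0, 97.1]
wrist_force: [0.1, 0.8, -6.6]
opening: 0.0323
grasp_force: 61.0
```

```bash
python3 - <<'E'
from h import *
st()
plan([.6065,-.1948,.388],97,2)
for n in('side','wrist'):
    c=get_calibration(n); im=camera(n)[:,:,::-1].copy(); cv2.imwrite(f'pics/{n}2.png',im); np.savez(f'pics/{n}2c.npz',**c)
E
```

```text
5.53 [ 0.5887 -0.1756  0.3867] [-1.7985e+02 -3.0000e-02  9.7070e+01] F [ 0.06  0.82 -6.63] 0.0323 61.0
[-0.27  0.19 -0.02] [-0.01 -0.    0.01]
[-0.27  0.19 -0.02] [-0.01 -0.    0.01]
```

View pics/wrist2.png

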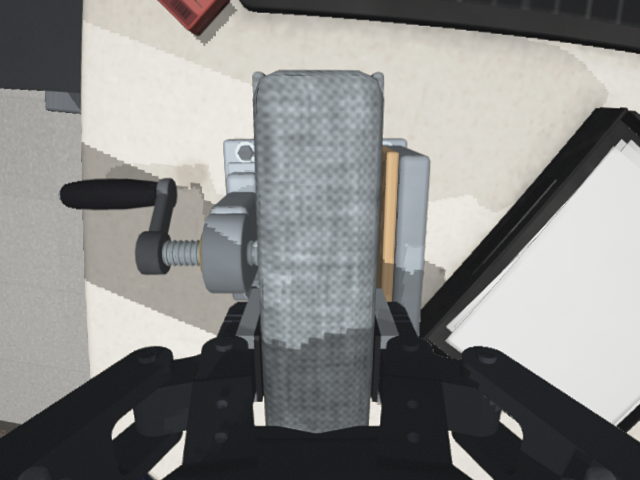

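The wrist view shows the held book over the press. The fixed jaw's tan top strip runs from about (392,152) to (390,300). The handgrip spans (62,192) to (155,192) and the hub is at (150,253).

```bash
python3 - <<'E'
from h import *
np.set_printoptions(precision=4,suppress=True)
c=dict(np.load('pics/wrist2c.npz')); im=cv2.imread('pics/wrist2.png')
hsv=cv2.cvtColor(im,cv2.COLOR_BGR2HSV)
m=cv2.inRange(hsv,(8,60,150),(28,255,255))
for r in(160,180,200,220,240,255): 
    x=np.where(m[r,370:420])[0]+370; print(r,x.min(),x.max(),end='; ')
L=[];Rr=[]
for r in range(165,255,5):
    x=np.where(m[r,370:420])[0]+370; L.append((x.min(),r)); Rr.append((x.max()+1,r))
for Q in(L,Rr):
    P=onz(c,Q,.096)[:,:2]; vx,vy,x0,y0=cv2.fitLine(P.astype(np.float32),cv2.DIST_L2,0,.01,.01).ravel()
    yaw=np.degrees(np.arctan2(-vx,vy)) ; yaw=(yaw+90)%180-90
    print('\nyaw',yaw,'x on line at y=-.1916:',x0+vx/vy*(-.1916-y0))
print('hub',onz(c,[[150,253]],.086),'thread axis',onz(c,[[182,253]],.092),'grip',onz(c,[[62,192],[155,192]],.055))
# book spine corners z = top of held book
P=onz(c,[[256,85],[383,85]],.387-.262+.122)[:,:2];print('bookend',P,P.mean(0))
st()
E
```

```text
160 387 397; 180 386 397; 200 385 396; 220 384 395; 240 384 394; 255 383 393; 
yaw 7.488556 x on line at y=-.1916: 0.6332038

yaw 7.130081 x on line at y=-.1916: 0.64019835
hub [[ 0.4793 -0.2104  0.086 ]] thread axis [[ 0.503  -0.2053  0.092 ]] grip [[ 0.3999 -0.1834  0.055 ]
 [ 0.4706 -0.1752  0.055 ]]
bookend [[ 0.5649 -0.1022]
 [ 0.5953 -0.0984]] [ 0.5801 -0.1003]
5.63 [ 0.5889 -0.1754  0.3862] [-179.83   -0.05   97.02] F [ 0.18  1.11 -7.1 ] 0.0322 61.5
```

>>> carry_out(targets="-0.25 0.2 0 0 0 0 -1;-0.28 0.21 0 0 0 -0.02 -1;0 0 0 0 0 0 -1;0 0 0.3 0 0 0 -1;0 0 0.3 0 0 0 -1;0 0 0.3 0 0 0 -1;0 0 0.2 0 0 0 -1;0 0 0 0 0 0 -1")

```text
time: 6.3
ee_pos: [0.6066, -0.1919, 0.342]
tcp_rot: [-179.8, -0.1, 97.2]
wrist_force: [0.7, 0.4, -7.8]
opening: 0.0321
grasp_force: 62.3
```

>>> carry_out(targets="0 0.03 0.3 0 0 0 -1;0 0 0.35 0 0 0 -1;0 0 0.35 0 0 0 -1;0 0 0.25 0 0 0 -1;0 0 0.15 0 0 0 -1;0 0 0.08 0 0 0 -1;0 0 0.04 0 0 0 -1;0 0 0 0 0 0 -1")

```text
time: 6.97
ee_pos: [0.6084, -0.1924, 0.2842]
tcp_rot: [180.0, 0.0, 97.2]
wrist_force: [0.5, -0.4, -6.2]
opening: 0.032
grasp_force: 62.2
```

>>> carry_out(targets="0 0 0.04 0 0 0 -1;0 0 0.04 0 0 0 -1;0 0 0.03 0 0 0 -1;0 0 0.02 0 0 0 -1;0 0 0 0 0 0 -1;0 0 0 0 0 0 -1;0 0 0 0 0 0 -1;0 0 0 0 0 0 -1")

```text
time: 7.63
ee_pos: [0.6083, -0.1924, 0.2787]
tcp_rot: [180.0, 0.0, 97.2]
wrist_force: [-0.7, -0.4, -6.5]
opening: 0.0319
grasp_force: 62.3
```

>>> carry_out(targets="0 0 0.02 0 0 0 -1;0 0 0.02 0 0 0 -1;0 0 0.02 0 0 0 -1;0 0 0 0 0 0 -1;0 0 0 0 0 0 -1;0 0 0 0 0 0 -1;0 0 0 0 0 0 -1;0 0 0 0 0 0 -1")

```text
time: 8.3
ee_pos: [0.6082, -0.1924, 0.2779]
tcp_rot: [179.9, 0.0, 97.2]
wrist_force: [-4.2, 1.5, 4.8]
opening: 0.0321
grasp_force: 63.9
```

>>> carry_out(targets="0 0 0 0 0 0 -0.2;0 0 0 0 0 0 0;0 0 0 0 0 0 0.2;0 0 0 0 0 0 0.4;0 0 0 0 0 0 0.6;0 0 0 0 0 0 0.6;0 0 -0.3 0 0 0 0.6;0 0 -0.6 0 0 0 0.6")

```text
time: 8.97
ee_pos: [0.6078, -0.1923, 0.3102]
tcp_rot: [-179.7, -0.1, 97.2]
wrist_force: [1.1, -0.5, -0.8]
opening: 0.0685
grasp_force: 0.0
```

>>> carry_out(targets="0 0 -0.8 0 0 0 1;0 0 -0.8 0 0 0 1;0 -0.6 -0.3 0 0 0 1;0 -1 0 0 0 0 1;0 -1 0 0 0 0 1;0 -1 0 0 0 0 1;0 -0.6 0 0 0 0 1;0 0 0 0 0 0 1")

```text
time: 9.63
ee_pos: [0.4379, -0.2137, 0.3906]
tcp_rot: [179.9, 0.1, 97.1]
wrist_force: [-1.0, 0.4, -0.2]
opening: 0.0856
grasp_force: 0.0
```

```bash
python3 - <<'E'
from h import *
st()
for n in('side','top','wrist'):
    c=get_calibration(n); im=camera(n)[:,:,::-1].copy(); cv2.imwrite(f'pics/{n}3.png',im); np.savez(f'pics/{n}3c.npz',**c)
s=cv2.imread('pics/side3.png');w=cv2.imread('pics/wrist3.png')
out=np.zeros((600,800,3),np.uint8)
out[:480,:400]=cv2.resize(s[170:362,235:395],None,fx=2.5,fy=2.5,interpolation=cv2.INTER_CUBIC)
out[:300,400:]=cv2.resize(w,(400,300))
t=cv2.imread('pics/top3.png'); out[300:580,400:680]=cv2.resize(t[160:300,300:440],None,fx=2,fy=2)
cv2.imwrite('pics/c3.png',out)
E
```

```text
9.63 [ 0.4379 -0.2137  0.3906] [1.7993e+02 8.0000e-02 9.7110e+01] F [-0.96  0.4  -0.19] 0.0856 0.0
```

View pics/c3.png

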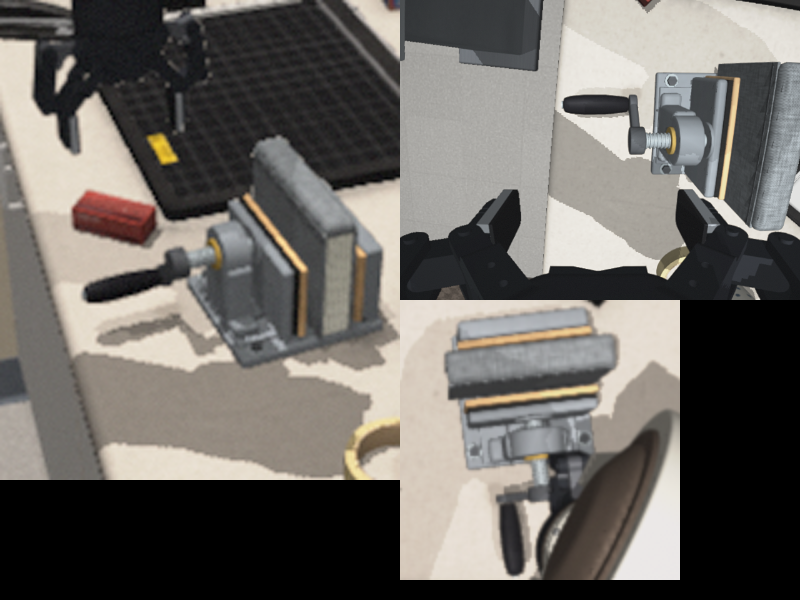

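The book stands upright between the jaws. In the wrist view the handgrip spans about (261,168) to (371,168). I'll intersect those rays with the 50 mm circle about the screw's axis.

```bash
cat >> h.py <<'E'
th=np.radians(7.2); U=np.array([np.cos(th),np.sin(th),0]); Vv=np.array([-np.sin(th),np.cos(th),0]); F=np.array([.633,-.1916,.086])
def vis(P): d=np.atleast_2d(P)-F; return np.c_[d@U,d@Vv,d[:,2]]
E
python3 - <<'E'
from h import *
np.set_printoptions(precision=4,suppress=True)
for f,pts in(('wrist3',[[261,168],[316,167],[366,168]]),('wrist2',[[62,192],[108,193],[155,192]])):
    im=cv2.imread(f'pics/{f}.png'); c=dict(np.load(f'pics/{f}c.npz'))
    # centre of the dark grip per column
    g=cv2.cvtColor(im,cv2.COLOR_BGR2GRAY)
    for u,v in pts:
        C,d=ray(c,[[u,v]]); d=d[0]
        o=vis(C)[0]; dd=np.array([d@U,d@Vv,d[2]])
        a=dd[1:]@dd[1:];b=o[1:]@dd[1:];e=o[1:]@o[1:]-.05**2
        D=b*b-a*e
        print(f,u,v,[ (o+t*dd) for t in ((-b-np.sqrt(max(D,0)))/a,(-b+np.sqrt(max(D,0)))/a)], D>0)
E
```

```text
wrist3 261 168 [array([-0.2248,  0.0416,  0.0277]), array([-0.2331,  0.0335, -0.0372])] True
wrist3 316 167 [array([-0.1933,  0.042 ,  0.0271]), array([-0.1932,  0.0341, -0.0365])] True
wrist3 366 168 [array([-0.1646,  0.0415,  0.0278]), array([-0.157 ,  0.0333, -0.0373])] True
wrist2 62 192 [array([-0.1988,  0.0463,  0.019 ]), array([-0.232 ,  0.0369, -0.0337])] True
wrist2 108 193 [array([-0.1682,  0.0456,  0.0206]), array([-0.1968,  0.0354, -0.0353])] True
wrist2 155 192 [array([-0.1391,  0.0458,  0.02  ]), array([-0.1606,  0.0359, -0.0348])] True
```

```bash
python3 - <<'E'
from h import *
t=F-.211*U+.0348*Vv; t[2]=.31; print(t); plan(t,7.2,16)
E
```

```text
[ 0.4193022  -0.18351972  0.31      ]
[ 0.05 -0.03  0.12] [ 0.   -0.    0.98]
[ 0.05 -0.03  0.12] [ 0.   -0.    0.98]
[ 0.04 -0.04  0.12] [ 0.   -0.    0.98]
[ 0.04 -0.04  0.12] [ 0.   -0.    0.98]
[ 0.04 -0.05  0.12] [ 0.   -0.    0.98]
[ 0.03 -0.05  0.12] [ 0.   -0.    0.98]
[ 0.03 -0.05  0.12] [ 0.   -0.    0.98]
[ 0.02 -0.05  0.12] [ 0.   -0.    0.98]
[ 0.02 -0.06  0.12] [ 0.   -0.    0.98]
[ 0.01 -0.06  0.12] [ 0.   -0.    0.98]
[ 0.   -0.06  0.12] [ 0.   -0.    0.98]
[-0.   -0.06  0.12] [ 0.   -0.    0.98]
[-0.01 -0.06  0.12] [ 0.   -0.    0.98]
[-0.01 -0.06  0.12] [ 0.   -0.    0.98]
[-0.02 -0.06  0.12] [ 0.   -0.    0.98]
[-0.02 -0.05  0.12] [ 0.   -0.    0.98]
```

>>> carry_out(targets="0.05 -0.03 0.12 0 0 0.98 1;0.05 -0.03 0.12 0 0 0.98 1;0.04 -0.04 0.12 0 0 0.98 1;0.04 -0.04 0.12 0 0 0.98 1;0.04 -0.05 0.12 0 0 0.98 1;0.03 -0.05 0.12 0 0 0.98 1;0.03 -0.05 0.12 0 0 0.98 1;0.02 -0.05 0.12 0 0 0.98 1")

```text
time: 10.45
ee_pos: [0.4319, -0.1983, 0.3495]
tcp_rot: [-180.0, 0.0, 52.1]
wrist_force: [-0.4, -0.2, -0.1]
opening: 0.0854
grasp_force: 0.0
```

>>> carry_out(targets="0.02 -0.06 0.12 0 0 0.98 1;0.01 -0.06 0.12 0 0 0.98 1;0 -0.06 0.12 0 0 0.98 1;0 -0.06 0.12 0 0 0.98 1;-0.01 -0.06 0.12 0 0 0.98 1;-0.01 -0.06 0.12 0 0 0.98 1;-0.02 -0.06 0.12 0 0 0.98 1;-0.02 -0.05 0.12 0 0 0.98 1")

```text
time: 11.12
ee_pos: [0.4203, -0.1828, 0.3112]
tcp_rot: [-180.0, 0.0, 7.2]
wrist_force: [-0.3, -0.2, 0.3]
opening: 0.0854
grasp_force: 0.0
```

```bash
python3 - <<'E'
from h import *
st(); c=get_calibration('wrist'); im=camera('wrist')[:,:,::-1].copy(); cv2.imwrite('pics/w4.png',im); np.savez('pics/w4c.npz',**c)
st(); t=F-.211*U+.0348*Vv; t[2]=.2055; plan(t,7.2,1)
print(proj(c,[F+a*U+.0348*Vv+np.array([0,0,-.0355]) for a in(-.233,-.211,-.159)]))
E
```

```text
11.12 [ 0.4203 -0.1828  0.3112] [-1.7998e+02  3.0000e-02  7.1600e+00] F [-0.33 -0.22  0.27] 0.0854 0.0
11.17 [ 0.42   -0.1825  0.3102] [-1.7993e+02  9.0000e-02  6.7700e+00] F [-0.37  0.34  0.05] 0.0854 0.0
[-0.02  0.03  2.62] [-0.01  0.02 -0.07]
[[318.61804438 279.37858109]
 [318.631727   242.98491135]
 [318.65571251 149.34309892]]
```

View pics/w4.png

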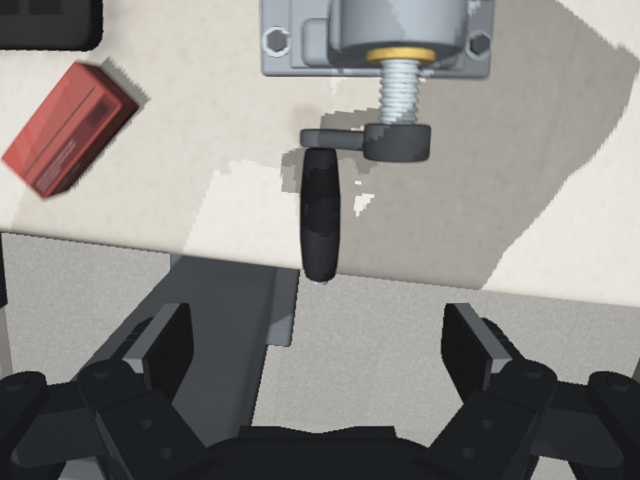

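The handgrip spans (320,148) to (320,282), within 3 px of the prediction, so I'll descend and grasp.

>>> carry_out(targets="0 0.03 0.3 0 0 -0.07 1;0 0 0.5 0 0 0 1;0 0 0.6 0 0 0 1;0 0 0.5 0 0 0 1;0 0 0.4 0 0 0 1;0 0 0.25 0 0 0 1;0 0 0.07 0 0 0 1;0 0 0 0 0 0 1")

```text
time: 11.83
ee_pos: [0.4195, -0.1842, 0.2061]
tcp_rot: [-180.0, 0.1, 7.9]
wrist_force: [-0.3, 0.5, -0.1]
opening: 0.0854
grasp_force: 0.0
```

>>> carry_out(targets="0 0 0 0 0 0 0.2;0 0 0 0 0 0 -0.2;0 0 0 0 0 0 -0.4;0 0 0 0 0 0 -0.6;0 0 0 0 0 0 -0.8;0 0 0 0 0 0 -1;0 0 0 0 0 0 -1;0 0 0 0 0 0 -1", newtons=40)

```text
time: 12.5
ee_pos: [0.4195, -0.1844, 0.2071]
tcp_rot: [180.0, -0.0, 7.8]
wrist_force: [-0.2, -1.5, 3.4]
opening: 0.021
grasp_force: 39.2
```

```bash
cat >> h.py <<'E'
def crank(dphi,n,x0=None,lead=0,R=.05):
    """state of the grip in press axes, then n rows of chord steps dphi (deg) from commanded angle lead ahead of measured"""
    o=monitor.get_obs(); r=Ro.from_euler('xyz',o['tcp_rot'],degrees=True); g=o['ee_pos']+r.apply([0,0,.155]); p=vis(g)[0]
    f=o['wrist_force']; fv=np.array([f@U,f@Vv,f[2]]); ph=np.arctan2(p[2],p[1])
    t=np.array([-np.sin(ph),np.cos(ph)]); q=np.array([np.cos(ph),np.sin(ph)])
    print('t',round(o['time'],2),'grip',np.round(p,4),'phi',round(np.degrees(ph),1),'rad',round(np.hypot(*p[1:]),4),'F ax/tan/rad',np.round([fv[0],-fv[1:]@t,-fv[1:]@q],2),'open',round(o['opening'],4),np.round(o['grasp_force'],1))
    a=ph+np.radians(lead)
    for i in range(n):
        b=a+np.radians(dphi); d=np.array([.01*dphi/360,R*(np.cos(b)-np.cos(a)),R*(np.sin(b)-np.sin(a))])
        w=d[0]*U+d[1]*Vv+np.array([0,0,d[2]]); print(*np.round(r.inv().apply(w)/.04,3),end='; '); a=b
    print()
E
python3 - <<'E'
from h import *
st(); crank(12,8); print(F-.211*U+.0348*Vv)
E
```

```text
12.5 [ 0.4195 -0.1844  0.2071] [ 1.7996e+02 -4.0000e-02  7.7700e+00] F [-0.18 -1.5   3.44] 0.021 39.2
t 12.5 grip [-0.2108  0.0338 -0.0339] phi -45.1 rad 0.0479 F ax/tan/rad [-0.36 -1.39  3.47] open 0.021 39.2
0.01 -0.164 -0.203; 0.01 -0.119 -0.233; 0.009 -0.068 -0.252; 0.009 -0.014 -0.261; 0.008 0.041 -0.258; 0.008 0.094 -0.244; 0.007 0.142 -0.219; 0.007 0.185 -0.185; 
[ 0.4193022  -0.18351972  0.086     ]
```

>>> carry_out(targets="0.01 -0.164 -0.203 0 0 0 -1;0.01 -0.119 -0.233 0 0 0 -1;0.009 -0.068 -0.252 0 0 0 -1;0.009 -0.014 -0.261 0 0 0 -1;0.008 0.041 -0.258 0 0 0 -1;0.008 0.094 -0.244 0 0 0 -1;0.007 0.142 -0.219 0 0 0 -1;0.007 0.185 -0.185 0 0 0 -1")

```text
time: 13.17
ee_pos: [0.4224, -0.1869, 0.2822]
tcp_rot: [-179.8, -0.0, 7.9]
wrist_force: [1.2, 7.8, 0.9]
opening: 0.0205
grasp_force: 40.1
```

```bash
python3 - <<'E'
from h import *
st(); crank(15,8,lead=4)
E
```

```text
13.17 [ 0.4224 -0.1869  0.2822] [-1.7984e+02 -3.0000e-02  7.8800e+00] F [1.21 7.77 0.87] 0.0205 40.1
t 13.17 grip [-0.2082  0.0315  0.0412] phi 52.6 rad 0.0519 F ax/tan/rad [ 2.17  5.48 -5.28] open 0.0205 40.1
0.007 0.293 -0.143; 0.007 0.32 -0.063; 0.007 0.326 0.022; 0.007 0.309 0.106; 0.007 0.271 0.182; 0.008 0.214 0.246; 0.009 0.143 0.293; 0.01 0.063 0.32;
```

```bash
python3 - <<'E'
s=open('h.py').read()
i=s.index('def crank')
s=s[:i]+'''def crank(dphi,n,c=(0,.003),R=.05):
    """grip state in press axes; n rows onto the circle about c, dphi degrees each, from the measured pose"""
    o=monitor.get_obs(); r=Ro.from_euler('xyz',o['tcp_rot'],degrees=True); p=vis(o['ee_pos']+r.apply([0,0,.155]))[0]
    f=o['wrist_force']; fv=np.array([f@U,f@Vv,f[2]]); y=p[1:]-c; ph=np.arctan2(y[1],y[0])
    t=np.array([-np.sin(ph),np.cos(ph)]); q=np.array([np.cos(ph),np.sin(ph)])
    print('t',round(o['time'],2),'grip',np.round(p,4),'phi',round(np.degrees(ph),1),'rad',round(np.hypot(*y),4),'push tan',round(-fv[1:]@t,2),'F on tool ax/V/z/rad',np.round([*fv,fv[1:]@q],2),'open',round(o['opening'],4),np.round(o['grasp_force'],1))
    for i in range(n):
        b=ph+np.radians(dphi)*(i+1); x=np.array([p[0]+.01*dphi/360,*(np.array(c)+R*np.array([np.cos(b),np.sin(b)]))]); d=x-p; p=x
        print(*np.round(r.inv().apply(d[0]*U+d[1]*Vv+np.array([0,0,d[2]]))/.04,3),'0 0 0 -1',end='; ')
    print()
'''
open('h.py','w').write(s)
E
python3 -c "
from h import *
crank(15,8)"
```

```text
t 13.17 grip [-0.2082  0.0315  0.0412] phi 50.5 rad 0.0495 push tan 5.28 F on tool ax/V/z/rad [2.17 7.56 0.87 5.48] open 0.0205 40.1
0.007 0.269 -0.183 0 0 0 -1; 0.007 0.312 -0.096 0 0 0 -1; 0.007 0.326 -0.012 0 0 0 -1; 0.007 0.318 0.072 0 0 0 -1; 0.007 0.289 0.152 0 0 0 -1; 0.007 0.239 0.222 0 0 0 -1; 0.008 0.174 0.276 0 0 0 -1; 0.009 0.096 0.312 0 0 0 -1;
```

>>> carry_out(targets="0.01 0.269 -0.183 0 0 0 -1;0.01 0.312 -0.096 0 0 0 -1;0.01 0.326 -0.012 0 0 0 -1;0.01 0.318 0.072 0 0 0 -1;0.01 0.289 0.152 0 0 0 -1;0.01 0.239 0.222 0 0 0 -1;0.01 0.174 0.276 0 0 0 -1;0.01 0.096 0.312 0 0 0 -1")

```text
time: 13.83
ee_pos: [0.4366, -0.2679, 0.2501]
tcp_rot: [-179.8, 0.0, 7.8]
wrist_force: [1.1, 15.1, 1.4]
opening: 0.0208
grasp_force: 40.4
```

```bash
python3 -c "
from h import *
crank(15,8)"
```

```text
t 13.83 grip [-0.2045 -0.0506  0.0091] phi 173.1 rad 0.051 push tan 3.12 F on tool ax/V/z/rad [  2.94  14.87   1.36 -14.6 ] open 0.0208 40.4
0.011 -0.027 0.329 0 0 0 -1; 0.011 -0.087 0.315 0 0 0 -1; 0.012 -0.165 0.281 0 0 0 -1; 0.013 -0.232 0.229 0 0 0 -1; 0.013 -0.284 0.161 0 0 0 -1; 0.014 -0.316 0.082 0 0 0 -1; 0.014 -0.326 -0.003 0 0 0 -1; 0.014 -0.314 -0.087 0 0 0 -1;
```

```bash
python3 -c "
from h import *
crank(15,8,c=(.0028,.003))"
```

```text
t 13.83 grip [-0.2045 -0.0506  0.0091] phi 173.5 rad 0.0538 push tan 3.03 F on tool ax/V/z/rad [  2.94  14.87   1.36 -14.62] open 0.0208 40.4
0.011 -0.099 0.337 0 0 0 -1; 0.011 -0.089 0.314 0 0 0 -1; 0.012 -0.167 0.28 0 0 0 -1; 0.013 -0.234 0.227 0 0 0 -1; 0.013 -0.285 0.159 0 0 0 -1; 0.014 -0.316 0.08 0 0 0 -1; 0.014 -0.326 -0.005 0 0 0 -1; 0.014 -0.314 -0.089 0 0 0 -1;
```

>>> carry_out(targets="0.013 -0.099 0.337 0 0 0 -1;0.013 -0.089 0.314 0 0 0 -1;0.013 -0.167 0.28 0 0 0 -1;0.013 -0.234 0.227 0 0 0 -1;0.013 -0.285 0.159 0 0 0 -1;0.014 -0.316 0.08 0 0 0 -1;0.014 -0.326 -0.005 0 0 0 -1;0.014 -0.314 -0.089 0 0 0 -1")

```text
time: 14.5
ee_pos: [0.4308, -0.1947, 0.1987]
tcp_rot: [179.9, 0.1, 7.7]
wrist_force: [-2.1, -7.7, 4.8]
opening: 0.0213
grasp_force: 40.9
```

```bash
python3 -c "
from h import *
crank(12,8,c=(.0028,.003))"
```

```text
t 14.5 grip [-0.2012  0.022  -0.0423] phi -67.1 rad 0.0492 push tan 4.88 F on tool ax/V/z/rad [-3.06 -7.33  4.8  -7.28] open 0.0213 40.9
0.01 -0.236 -0.109 0 0 0 -1; 0.01 -0.197 -0.172 0 0 0 -1; 0.009 -0.157 -0.209 0 0 0 -1; 0.009 -0.11 -0.237 0 0 0 -1; 0.009 -0.058 -0.255 0 0 0 -1; 0.008 -0.004 -0.261 0 0 0 -1; 0.008 0.05 -0.256 0 0 0 -1; 0.007 0.102 -0.24 0 0 0 -1;
```

>>> carry_out(targets="0.008 -0.236 -0.109 0 0 0 -1;0.008 -0.197 -0.172 0 0 0 -1;0.008 -0.157 -0.209 0 0 0 -1;0.008 -0.11 -0.237 0 0 0 -1;0.008 -0.058 -0.255 0 0 0 -1;0.008 -0.004 -0.261 0 0 0 -1;0.008 0.05 -0.256 0 0 0 -1;0.007 0.102 -0.24 0 0 0 -1")

```text
time: 15.17
ee_pos: [0.4303, -0.1712, 0.2685]
tcp_rot: [179.7, 0.1, 7.7]
wrist_force: [4.6, -15.4, -15.3]
opening: 0.0208
grasp_force: 39.7
```

```bash
python3 -c "
from h import *
crank(15,8,c=(.0028,.003))"
```

```text
t 15.17 grip [-0.1987  0.0449  0.0275] phi 30.3 rad 0.0487 push tan 5.23 F on tool ax/V/z/rad [  2.69 -15.82 -15.28 -21.36] open 0.0208 39.7
0.009 0.173 -0.273 0 0 0 -1; 0.008 0.261 -0.196 0 0 0 -1; 0.008 0.303 -0.122 0 0 0 -1; 0.008 0.324 -0.039 0 0 0 -1; 0.008 0.323 0.046 0 0 0 -1; 0.008 0.3 0.128 0 0 0 -1; 0.008 0.257 0.201 0 0 0 -1; 0.009 0.196 0.261 0 0 0 -1;
```

```bash
python3 -c "
from h import *
crank(15,8,c=(.0005,.0005))"
```

```text
t 15.17 grip [-0.1987  0.0449  0.0275] phi 31.4 rad 0.052 push tan 4.81 F on tool ax/V/z/rad [  2.69 -15.82 -15.28 -21.46] open 0.0208 39.7
0.008 0.248 -0.227 0 0 0 -1; 0.008 0.265 -0.191 0 0 0 -1; 0.008 0.305 -0.116 0 0 0 -1; 0.008 0.325 -0.033 0 0 0 -1; 0.008 0.322 0.052 0 0 0 -1; 0.008 0.298 0.134 0 0 0 -1; 0.008 0.253 0.206 0 0 0 -1; 0.009 0.191 0.265 0 0 0 -1;
```

>>> carry_out(targets="0.008 0.248 -0.227 0 0 0 -1;0.008 0.265 -0.191 0 0 0 -1;0.008 0.305 -0.116 0 0 0 -1;0.008 0.325 -0.033 0 0 0 -1;0.008 0.322 0.052 0 0 0 -1;0.008 0.298 0.134 0 0 0 -1;0.008 0.253 0.206 0 0 0 -1;0.009 0.191 0.265 0 0 0 -1")

```text
time: 15.83
ee_pos: [0.4447, -0.2589, 0.267]
tcp_rot: [179.7, -0.1, 7.7]
wrist_force: [-3.9, -7.2, 8.5]
opening: 0.0209
grasp_force: 41.7
```

```bash
python3 -c "
from h import *
crank(10,8,c=(.0005,.0005));crank(10,8,c=(.002,.002))"
```

```text
t 15.83 grip [-0.195  -0.0439  0.026 ] phi 150.1 rad 0.0513 push tan 4.11 F on tool ax/V/z/rad [-4.77 -6.61  8.53  9.98] open 0.0209 41.7
0.006 0.063 0.214 0 0 0 -1; 0.006 0.055 0.211 0 0 0 -1; 0.007 0.017 0.217 0 0 0 -1; 0.007 -0.021 0.217 0 0 0 -1; 0.007 -0.058 0.21 0 0 0 -1; 0.008 -0.094 0.197 0 0 0 -1; 0.008 -0.126 0.178 0 0 0 -1; 0.008 -0.155 0.153 0 0 0 -1; 
t 15.83 grip [-0.195  -0.0439  0.026 ] phi 152.4 rad 0.0518 push tan 4.5 F on tool ax/V/z/rad [-4.77 -6.61  8.53  9.81] open 0.0209 41.7
0.006 0.042 0.223 0 0 0 -1; 0.006 0.046 0.213 0 0 0 -1; 0.007 0.009 0.218 0 0 0 -1; 0.007 -0.029 0.216 0 0 0 -1; 0.007 -0.066 0.208 0 0 0 -1; 0.008 -0.101 0.193 0 0 0 -1; 0.008 -0.133 0.172 0 0 0 -1; 0.008 -0.161 0.147 0 0 0 -1;
```

```bash
python3 -c "
from h import *
crank(9,8,c=(-.0008,.0015))"
```

```text
t 15.83 grip [-0.195  -0.0439  0.026 ] phi 150.4 rad 0.0496 push tan 4.15 F on tool ax/V/z/rad [-4.77 -6.61  8.53  9.96] open 0.0209 41.7
0.005 0.09 0.173 0 0 0 -1; 0.006 0.054 0.189 0 0 0 -1; 0.006 0.023 0.195 0 0 0 -1; 0.006 -0.007 0.196 0 0 0 -1; 0.006 -0.038 0.192 0 0 0 -1; 0.007 -0.068 0.184 0 0 0 -1; 0.007 -0.096 0.171 0 0 0 -1; 0.007 -0.121 0.154 0 0 0 -1;
```

>>> carry_out(targets="0.004 0.09 0.173 0 0 0 -1;0.004 0.054 0.189 0 0 0 -1;0.005 0.023 0.195 0 0 0 -1;0.005 -0.007 0.196 0 0 0 -1;0.005 -0.038 0.192 0 0 0 -1;0.006 -0.068 0.184 0 0 0 -1;0.006 -0.096 0.171 0 0 0 -1;0.006 -0.121 0.154 0 0 0 -1")

```text
time: 16.5
ee_pos: [0.4457, -0.2497, 0.2066]
tcp_rot: [-180.0, -0.1, 7.8]
wrist_force: [-0.1, 2.0, 9.2]
opening: 0.021
grasp_force: 41.9
```

```bash
python3 -c "
from h import *
crank(5,8,c=(-.0008,.0015))"
```

```text
t 16.5 grip [-0.193  -0.0341 -0.0344] phi -132.8 rad 0.0489 push tan 4.78 F on tool ax/V/z/rad [ 0.17  1.96  9.16 -8.05] open 0.021 41.9
0.004 -0.065 0.09 0 0 0 -1; 0.004 -0.089 0.063 0 0 0 -1; 0.004 -0.094 0.055 0 0 0 -1; 0.004 -0.098 0.047 0 0 0 -1; 0.004 -0.102 0.038 0 0 0 -1; 0.005 -0.105 0.029 0 0 0 -1; 0.005 -0.107 0.02 0 0 0 -1; 0.005 -0.109 0.01 0 0 0 -1;
```

>>> carry_out(targets="0.004 -0.065 0.075 0 0 0 -1;0.004 -0.089 0.06 0 0 0 -1;0.004 -0.094 0.052 0 0 0 -1;0.004 -0.098 0.045 0 0 0 -1;0.004 -0.102 0.037 0 0 0 -1;0.005 -0.105 0.028 0 0 0 -1;0.005 -0.107 0.02 0 0 0 -1;0.005 -0.109 0.01 0 0 0 -1")

```text
time: 17.17
ee_pos: [0.4428, -0.2193, 0.1939]
tcp_rot: [179.9, -0.0, 7.8]
wrist_force: [-0.2, -7.4, 3.3]
opening: 0.0213
grasp_force: 41.5
```

```bash
python3 -c "
from h import *
crank(5,8,c=(-.0008,.0025))"
```

```text
t 17.17 grip [-0.1921 -0.0039 -0.0471] phi -93.6 rad 0.0497 push tan 7.54 F on tool ax/V/z/rad [-1.14 -7.35  3.31 -2.84] open 0.0213 41.5
0.005 -0.109 0.01 0 0 0 -1; 0.005 -0.109 -0.008 0 0 0 -1; 0.005 -0.108 -0.017 0 0 0 -1; 0.005 -0.106 -0.026 0 0 0 -1; 0.005 -0.103 -0.036 0 0 0 -1; 0.005 -0.1 -0.044 0 0 0 -1; 0.004 -0.095 -0.053 0 0 0 -1; 0.004 -0.09 -0.061 0 0 0 -1;
```

>>> carry_out(targets="0.001 -0.033 0.002 0 0 0 -1;0.001 -0.033 0.001 0 0 0 -1;0.001 -0.033 0 0 0 0 -1;0.001 -0.033 0 0 0 0 -1;0.001 -0.033 -0.002 0 0 0 -1;0.001 -0.033 -0.003 0 0 0 -1;0.001 -0.033 -0.004 0 0 0 -1;0.001 -0.033 -0.005 0 0 0 -1")

```text
time: 17.83
ee_pos: [0.4418, -0.2093, 0.1942]
tcp_rot: [179.9, -0.0, 7.8]
wrist_force: [1.3, -7.8, 1.1]
opening: 0.0208
grasp_force: 41.3
```

```bash
python3 -c "
from h import *
crank(1.5,8,c=(-.0008,.0025))"
```

```text
t 17.83 grip [-0.1918  0.0061 -0.0468] phi -82.0 rad 0.0497 push tan 7.7 F on tool ax/V/z/rad [ 0.32 -7.93  1.08 -2.17] open 0.0208 41.3
0.001 -0.033 0.001 0 0 0 -1; 0.001 -0.032 -0.006 0 0 0 -1; 0.001 -0.032 -0.007 0 0 0 -1; 0.001 -0.032 -0.008 0 0 0 -1; 0.001 -0.032 -0.008 0 0 0 -1; 0.001 -0.031 -0.009 0 0 0 -1; 0.001 -0.031 -0.01 0 0 0 -1; 0.001 -0.031 -0.011 0 0 0 -1;
```

>>> carry_out(targets="0.001 -0.033 -0.004 0 0 0 -1;0.001 -0.032 -0.006 0 0 0 -1;0.001 -0.032 -0.007 0 0 0 -1;0.001 -0.032 -0.008 0 0 0 -1;0.001 -0.032 -0.008 0 0 0 -1;0.001 -0.031 -0.009 0 0 0 -1;0.001 -0.031 -0.01 0 0 0 -1;0.001 -0.031 -0.011 0 0 0 -1")

```text
time: 18.5
ee_pos: [0.4408, -0.1993, 0.1966]
tcp_rot: [179.9, -0.0, 7.8]
wrist_force: [3.4, -9.2, -0.9]
opening: 0.021
grasp_force: 41.1
```

```bash
python3 -c "
from h import *
crank(1.5,8,c=(-.0008,.0025))
c=get_calibration('side'); s=camera('side')[:,:,::-1]; t=camera('top')[:,:,::-1]
out=np.zeros((600,800,3),np.uint8)
out[:,:400]=cv2.resize(s[200:320,310:390],None,fx=5,fy=5,interpolation=cv2.INTER_CUBIC)
out[:400,400:]=cv2.resize(t[160:240,320:400],None,fx=5,fy=5,interpolation=cv2.INTER_CUBIC)
cv2.imwrite('pics/c5.png',out)"
```

```text
t 18.5 grip [-0.1916  0.0161 -0.0444] phi -70.2 rad 0.0499 push tan 9.3 F on tool ax/V/z/rad [ 2.19 -9.58 -0.86 -2.43] open 0.021 41.1
0.001 -0.032 -0.009 0 0 0 -1; 0.001 -0.03 -0.012 0 0 0 -1; 0.001 -0.03 -0.013 0 0 0 -1; 0.001 -0.03 -0.014 0 0 0 -1; 0.001 -0.029 -0.015 0 0 0 -1; 0.001 -0.029 -0.015 0 0 0 -1; 0.001 -0.028 -0.016 0 0 0 -1; 0.001 -0.028 -0.017 0 0 0 -1;
```

View pics/c5.png

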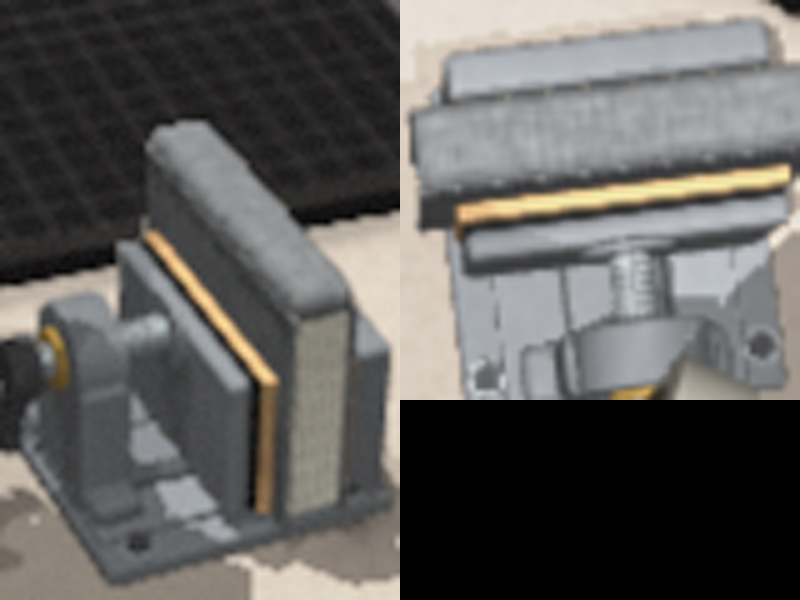

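The jaws now touch the book on both sides, and the push has climbed from about 4.7 N running free to 9.3 N. I'll do one tiny confirming creep.

>>> carry_out(targets="0 -0.012 -0.004 0 0 0 -1;0 -0.012 -0.004 0 0 0 -1;0 -0.012 -0.004 0 0 0 -1;0 -0.012 -0.004 0 0 0 -1;0 -0.012 -0.005 0 0 0 -1;0 -0.012 -0.005 0 0 0 -1;0 -0.012 -0.005 0 0 0 -1;0 -0.012 -0.005 0 0 0 -1")

```text
time: 19.27
ee_pos: [0.4404, -0.1956, 0.198]
tcp_rot: [179.8, -0.0, 7.8]
wrist_force: [3.9, -10.1, -1.8]
opening: 0.0213
grasp_force: 41.1
```

```bash
python3 -c "
from h import *
crank(1.5,0,c=(-.0008,.0025))"
```

```text
t 19.27 grip [-0.1915  0.0198 -0.043 ] phi -65.7 rad 0.0499 push tan 10.36 F on tool ax/V/z/rad [  2.62 -10.55  -1.8   -2.7 ] open 0.0213 41.1
```

>>> carry_out(targets="0 0 0 0 0 0 -0.5;0 0 0 0 0 0 -0.2;0 0 0 0 0 0 0.2;0 0 0 0 0 0 0.6;0 0 0 0 0 0 0.9;0 0 0 0 0 0 0.9;0 0 0 0 0 0 0.9;0 0 -0.2 0 0 0 0.9")

```text
time: 19.93
ee_pos: [0.4395, -0.1949, 0.205]
tcp_rot: [-179.9, 0.1, 7.8]
wrist_force: [-0.6, 0.1, -1.5]
opening: 0.0811
grasp_force: 0.0
```

>>> carry_out(targets="0 0 -0.4 0 0 0 0.9;0 0 -0.6 0 0 0 0.9;0 0 -0.8 0 0 0 0.9;0 0 -0.9 0 0 0 0.9;0 0 -0.9 0 0 0 0.9;0 0 -0.5 0 0 0 0.9;0 0 -0.2 0 0 0 0.9;0 0 0 0 0 0 0.9")

```text
time: 20.6
ee_pos: [0.4402, -0.1953, 0.3805]
tcp_rot: [179.9, -0.2, 7.8]
wrist_force: [-0.1, -1.0, 0.4]
opening: 0.0809
grasp_force: 0.0
```

```bash
python3 - <<'E'
from h import *
st()
t=camera('top')[:,:,::-1];s=camera('side')[:,:,::-1]
out=np.zeros((600,800,3),np.uint8)
out[:480,:400]=cv2.resize(s[170:362,235:395],None,fx=2.5,fy=2.5,interpolation=cv2.INTER_CUBIC)
out[:400,400:]=cv2.resize(t[155:295,260:400],(400,400),interpolation=cv2.INTER_CUBIC)
cv2.imwrite('pics/c6.png',out)
E
```

```text
20.6 [ 0.4402 -0.1953  0.3805] [ 1.799e+02 -1.700e-01  7.780e+00] F [-0.14 -1.04  0.37] 0.0809 0.0
```

View pics/c6.png

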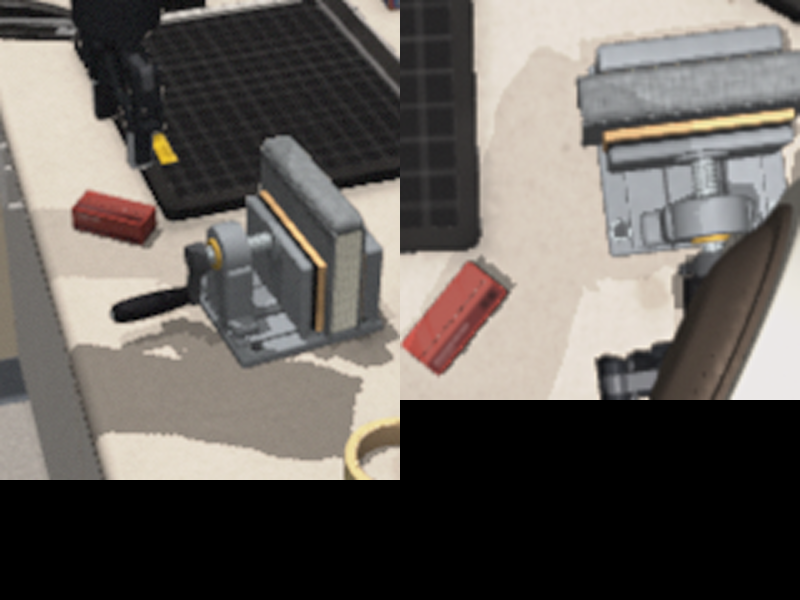

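The book is upright and gripped square between both jaws, the bystanders have not moved, and the arm is clear. Handing in.

```bash
python3 -c "
from workcell import bot; print(bot.job_done())"
```

```text
the job is handed in; nothing more can be done
None
```

The book stands spine up on the press's bed, gripped firmly between the jaws (about 10 N at the crank, up from about 4.7 N running free), with the arm clear and the job handed in at about 21 s; no verdict came back.

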